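Hover the clay lid over its freshly glazed box

ROBOT

A 6-joint arm with a two-finger parallel gripper is mounted at the origin on a cart in front of the work surface, level with it; the furniture and walls round the work are solid. World frame = base frame: x ahead of the robot, y to its left, z up, the work surface at z = 0. Lengths are in m, angles in rad, forces in N, time in s.
With the tool pointing down it reaches from about 0.375 to 0.925 m from the base axis. Payload 5.7 kg.
Tool frame: the origin (TCP) lies at the very end of the fingers, on their centre line; the grasp point (between the pads) lies 19 mm behind it (tcp_to_grasp is the distance from the TCP to the grasp point, in m); z points along the fingers, y is the line along which they close (so a half turn about z gives the same grasp; the last joint's range is limited). The gripper opens to 85 mm and grips with 20 to 120 N. Pads are 22 mm wide; open, the fingers measure 114 mm over their backs; the gripper's body (76 mm by 85 mm) begins 54 mm behind the grasp point. The pads swing forward as they close: fully open they stand 13 mm farther back than shut.
Start: joints at [1.163, 0.359, 1.51, -0, 1.272, -0.115], TCP at [0.173, 0.574, 0.231] pointing down, gripper open.
Joint ranges: [-2.97, 2.97], [-1.01, 2.36], [0.21, 2.38], [-0.96, 4.11], [0.2, 2.71], [-2.98, 2.98]. Speed limits (rad/s): [2.39, 2.39, 3.14, 3.14, 3.14, 3.14].

INTERFACE

Orientations are given as a unit quaternion [x, y, z, w].
In Python, from workcell import sense, snapshot, close_job, tcp_to_grasp gives the robot as it stands.
- The arm moves only by the tool servo_tool, never from a script. Its argument "rows" is a list of rows, each a list of 7 numbers: the opening, from -1 (shut) to 1 (fully open), so that 0 is half open, then the shift along the tool's x, y, z in units of 25 mm (1.0 is 25 mm), then the turn, a rotation vector about the tool's x, y, z in rad. In form: [[gripper, x, y, z, ax, ay, az], ...]. A call has 1 to 5 rows; each row is the pose to reach, as a shift and turn from the pose commanded when the call began, along the tool's axes at that moment; what a row does not reach only later rows make up. A row lasts 1/12 s, in which the tool goes at most 41.7 mm and 7.16 degrees, less where a joint would pass 70% of its speed; a pose out of reach is approached as far as the arm can. A call with a gripper value outside its range is refused whole. The fingers move at their own pace and stop on an object; "newtons" is the grip in N (left out, the last holds). Time passes only in rows, so rows that repeat a pose let the fingers close. It gives the time, the measured TCP pose, the force, the opening and the grip force at its end, in the units of the state.
- sense(): the state, without advancing time (a new reading comes with each control period).
- snapshot(name): name is "scene" or "top" or "wrist"; returns a dict with "color" (384x512x3 uint8, red, green, blue), "fx", "fy", "cx", "cy" (pixels), "R" (3x3) and "t" (3): a world point X has camera coordinates R X + t. Camera axes: x right, y down, z forward; pixel columns grow to the right and rows downward; lengths in m; the calibration is good to about 2 mm. A picture is of the moment at which its call begins. There is no depth.
- close_job(): hands the job in; it is judged then, once.
The state is a dict: "time": time; "qpos": joint angles; "joint_velocities": joint speeds; "joint_efforts": joint torques, N m; "ee_pos": TCP position; "ee_rot": TCP orientation; "wrist_force": force on the tool from outside, world axes, zero at the start; "ft_torque": the same for the moment, N m; "finger_gap": opening from 0.0 (shut) to 1.0 (fully open); "grasp_force": force on a finger pad.
Only numpy, scipy, OpenCV 4.12 (cv2) and the standard library are available. Lean on these libraries where they do the work, as an engineer would, in place of code of your own. Each camera call takes 0.05 s, during which the arm holds its last target. There are 200 camera calls.

TASK

The edge of the terracotta box is freshly glazed, so its lid must not touch it yet. Pick up the terracotta lid by its bar handle, carry it over the row of stain jars without disturbing jars or boxes, and bring it level and squarely lined up about a centimetre above the rim of the terracotta box (not the blue one), so that I can compare the edges. Finish while still holding it there, still, without touching the box, setting it down or letting go.

Things in the scene. Friction and masses are not known exactly. Their poses are not given: they have to be found in the camera images.
- lid: Loose terracotta lid, about 0.2 kg, lying right of the jars. Plate 96 (x) x 72 (y) x 7 mm on an 80 x 56 mm locating step that projects 5 mm below it. On top a flat bar handle, 44 mm long (x), 16 mm thick (y), from 12 to 40 mm above the origin, white dots on its faces. Origin: centre of the step's underside, the lid's lowest face; z up. The same after a half turn.
- clay_box: Open rectangular terracotta (orange-brown) box with a white glazed rim, the lid's own: 96 mm along its x, 72 mm along its y, 50 mm high, walls 6 mm thick, loose (0.6 kg). Origin: centre of its underside; z up.
- clay_box_rim (a point): Centre of the terracotta box's open mouth, level with the top of its rim, 50 mm above the work surface; axes as the box.
- blue_box: Open rectangular blue box with a white rim, not the lid's: 96 mm along its x, 72 mm along its y, 50 mm high, walls 6 mm thick, loose (0.6 kg). Origin: centre of its underside; z up. May stand in either of the two box places. Leave alone.
- yellow_jar: Lidded stain jar with yellow stain and a black cap, cylinder 54 mm in diameter, 62 mm high, loose; one of three in a row along x between lid and boxes. Origin: centre of its underside, z up. Leave alone.
- blue_jar: Lidded stain jar with violet-blue stain and a black cap, cylinder 54 mm in diameter, 62 mm high, loose; one of three in a row along x between lid and boxes. Origin: centre of its underside, z up. Leave alone.
- red_jar: Lidded stain jar with dark red stain and a white cap, cylinder 54 mm in diameter, 62 mm high, loose; one of three in a row along x between lid and boxes. Origin: centre of its underside, z up. Leave alone.
Things that resemble listed ones, but are neither listed nor needed, are in the scene too. What is shaped like the lid but green is not meant.

How it is judged:
On the way:
1. the lid is carried across the line of jars above their tops (height (world z) of lid above 0.064 m and world y of lid between -0.05 and 0.05 m), for 0.02 s.
At the end, for the whole second after the job is handed in: The lid is held still in the fingers with its lowest face 3 to 20 mm above the terracotta box's rim, its centre within 8 mm of the mouth's centre, its sides within 0.12 rad of the box's (either way round), level within 0.10 rad, touching neither box (z of lid in the frame of clay_box_rim between 0.003 and 0.02 m and horizontal distance between lid and clay_box_rim below 0.008 m and angle between the x axis of lid and the x axis of clay_box, either way round below 0.12 rad and angle between lid's own z axis and vertical below 0.1 rad and contact force between the fingers and lid above 1 N and linear speed of lid below 0.02 m/s and angular speed of lid below 0.2 rad/s and contact force between lid and clay_box below 0.05 N and contact force between lid and blue_box below 0.05 N); the arm keeps its last pose, push and grip.
It fails at once if the lid touched the terracotta box's wet rim (contact force between lid and clay_box above 0.2 N).
It fails at once if a jar was pushed more than 10 mm or tipped (distance of any of yellow_jar, blue_jar, red_jar from where it was at the start of the episode above 0.01 m or angle between any of yellow_jar, blue_jar, red_jar's own z axis and vertical above 0.2 rad).
It fails at once if a box was pushed more than 10 mm or tipped (distance of any of clay_box, blue_box from where it was at the start of the episode above 0.01 m or angle between any of clay_box, blue_box's own z axis and vertical above 0.2 rad).
It also fails if it takes over 40 s, if anything falls off the work surface, if the arm or the gripper's body presses on something with over 40 N, if the wrist force passes 120 N, or if a joint passes its speed limit or range.

## Working session

There is one attempt and no reset: what is moved stays moved. The work goes in short steps, Python scripts to look and compute and a tool call to move; the robot and the scene stay as the last step left them, time stands still between calls to the robot, and variables do not carry over. Pictures are saved under pics/ and viewed, at most 10 in all, crops included, and the job is handed in when it is done.

Besides the shell and the picture viewer there is one more tool, called after "Request:" by a JSON object that holds its "name" and its "arguments". servo_tool: Moves the arm, as the interface text tells. Its arguments: {"type":"object","properties":{"rows":{"type":"array"},"newtons":{"type":"number"}},"required":["rows"]}

```bash
mkdir -p pics; ls; python3 - <<'E'
from workcell import sense,snapshot,tcp_to_grasp
import cv2,numpy as np,pickle
s=sense();print(s,tcp_to_grasp)
for n in("scene","top"):
    d=snapshot(n);pickle.dump(d,open(f"{n}0.pkl","wb"));cv2.imwrite(f"pics/{n}0.png",d["color"][:,:,::-1]);print(n,d["fx"],-d["R"].T@d["t"])
a=[cv2.imread(f"pics/{n}0.png") for n in("scene","top")]
E
```

```text
pics
{'time': 0.0, 'qpos': array([ 1.16291967e+00,  3.59503157e-01,  1.51144845e+00,  2.67566693e-05,
        1.27248441e+00, -1.15097082e-01]), 'joint_velocities': array([ 0.00187052,  0.00038977, -0.00026238,  0.00025199,  0.001459  ,
       -0.00111955]), 'joint_efforts': array([ 6.26033761e-05, -5.27634501e+01, -2.78621435e+01, -3.28989290e-04,
        1.32809806e-02, -1.00930006e-06]), 'ee_pos': array([0.17289307, 0.57383837, 0.23044858]), 'ee_rot': array([ 1.45871332e-01,  9.89303141e-01, -8.87043840e-04, -2.50619280e-04]), 'wrist_force': array([-0.29768588,  0.41462561,  0.29754276]), 'ft_torque': array([ 0.01352015,  0.03450344, -0.02293806]), 'grasp_force': 0.0, 'finger_gap': 1.0009087668843595} 0.0187
scene 351.8588699733613 [ 0.05896613 -0.54028713  0.58563714]
top 369.15586861697795 [0.40583274 0.06492345 0.95631311]
```

View pics/top0.png

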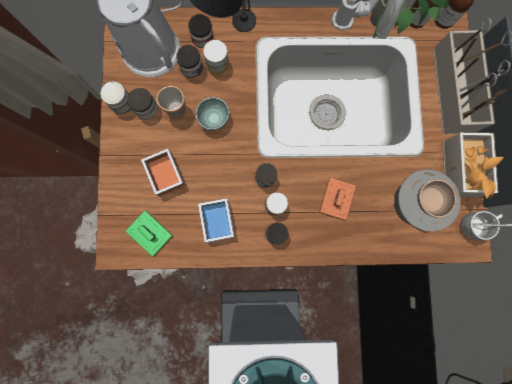

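View pics/scene0.png

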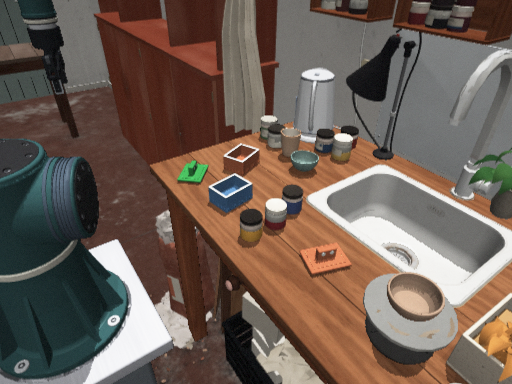

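Top view: candidates for the lid are the orange plate with bar at (338,198) and the green decoy at (149,233). Boxes: terracotta (162,172), blue (216,220). Jars: black (265,175), white (277,203), black (277,234). I choose the orange plate and the orange box, and check both close up.

```bash
cat > h.py <<'E'
import numpy as np,cv2,pickle
def back(d,p,z):
    p=np.atleast_2d(p).astype(float)
    r=np.c_[(p[:,0]-d["cx"])/d["fx"],(p[:,1]-d["cy"])/d["fy"],np.ones(len(p))]@d["R"]
    c=-d["R"].T@d["t"]; return c+r*((z-c[2])/r[:,2])[:,None]
def proj(d,X):
    q=np.atleast_2d(X)@d["R"].T+d["t"]; return np.c_[q[:,0]/q[:,2]*d["fx"]+d["cx"],q[:,1]/q[:,2]*d["fy"]+d["cy"]]
def rect(d,mask,z):
    """largest blob's min-area rectangle on plane z: centre, sides (long, short), angle of the long side"""
    cs,_=cv2.findContours(mask.astype(np.uint8),cv2.RETR_EXTERNAL,cv2.CHAIN_APPROX_NONE)
    c=max(cs,key=cv2.contourArea)[:,0]
    w=back(d,c,z)[:,:2]
    (cx,cy),(a,b),t=cv2.minAreaRect((w*1000).astype(np.float32))
    if a<b:a,b,t=b,a,t+90
    return cx,cy,a,b,(t+90)%180-90
E
python3 - <<'E'
from h import *
d=pickle.load(open("top0.pkl","rb"));im=d["color"]
hsv=cv2.cvtColor(im,cv2.COLOR_RGB2HSV).astype(int)
H,S,V=[hsv[...,i] for i in range(3)]
for p in [(330,190),(345,205),(338,198),(162,172),(155,165),(148,175),(176,168),(330,230),(200,180)]: print(p,hsv[p[1],p[0]])
def win(m,x0,y0,x1,y1):
    k=np.zeros_like(m);k[y0:y1,x0:x1]=m[y0:y1,x0:x1];return k
org=(H<12)&(S>140)&(V>150)
white=(S<60)&(V>150)
print("lid",rect(d,win(org,310,170,365,225),.012))
print("clay rim",rect(d,win(white,135,143,190,200),.05))
print("blue rim",rect(d,win(white,192,190,242,248),.05))
for n,p in dict(j1=(265,175),j2=(277,203),j3=(277,234)).items(): print(n,back(d,p,.062).round(3))
c=[cv2.resize(im[y:y+60,x:x+64],None,fx=6,fy=6,interpolation=cv2.INTER_CUBIC) for x,y in((306,168),(130,142))]
cv2.imwrite("pics/crop.png",np.hstack(c)[:,:,::-1])
E
```

```text
(330, 190) [ 10 125 214]
(345, 205) [  9 143 211]
(338, 198) [  9 142 199]
(162, 172) [  9 141 215]
(155, 165) [  9 140 175]
(148, 175) [ 12   6 213]
(176, 168) [ 10   6 139]
(330, 230) [ 12 134 139]
(200, 180) [ 12 129 152]
lid (508.4461669921875, -177.23602294921875, 94.0147705078125, 69.50334930419922, -18.153671264648438)
clay rim (578.5888671875, 268.91717529296875, 96.32972717285156, 72.58897399902344, 22.667497634887695)
blue rim (455.9590148925781, 135.1661376953125, 96.1710205078125, 73.2534408569336, 9.54287338256836)
j1 [[0.563 0.012 0.062]]
j2 [[ 0.493 -0.016  0.062]]
j3 [[ 0.418 -0.014  0.062]]
```

View pics/crop.png

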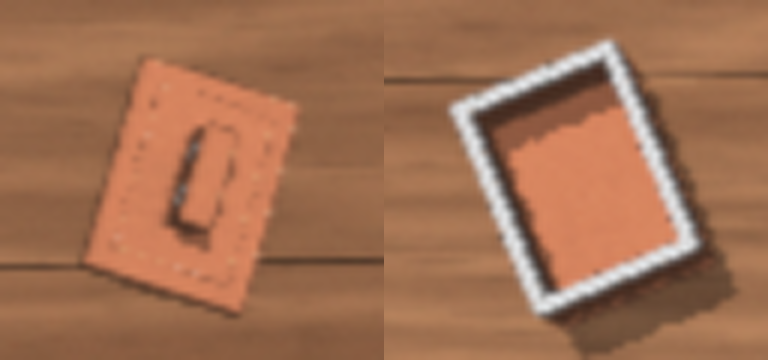

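The crop shows the orange lid with its bar handle (crop (205,178)) and the orange-floored, white-rimmed box. The fitted sizes match: 94x70 and 96x73 mm. The tool is already nearly aligned with the bar, so I start with an outward waypoint.

Request:
{"name": "servo_tool", "arguments": {"rows": [[1,-0.95,-0.61,0,0,0,0],[1,-1.9,-1.22,0,0,0,0],[1,-2.86,-1.84,0,0,0,0],[1,-3.8,-2.45,0,0,0,0],[1,-4.8,-3.1,0,0,0,0]]}}

```text
time: 0.52
ee_pos: [0.266, 0.4645, 0.2309]
ee_rot: [0.146, 0.989, -0.0, -0.0]
wrist_force: [0.2, 0.3, 0.1]
finger_gap: 1.001
grasp_force: 0.0
```

Request:
{"name": "servo_tool", "arguments": {"rows": [[1,-0.95,-0.61,0,0,0,0],[1,-1.9,-1.22,0,0,0,0],[1,-2.86,-1.84,0,0,0,0],[1,-3.8,-2.45,0,0,0,0],[1,-4.8,-3.1,0,0,0,0]]}}

```text
time: 0.93
ee_pos: [0.3585, 0.3555, 0.231]
ee_rot: [0.146, 0.989, -0.0, -0.0]
wrist_force: [0.1, 0.4, 0.7]
finger_gap: 0.997
grasp_force: 0.0
```

Request:
{"name": "servo_tool", "arguments": {"rows": [[1,-0.95,-0.61,0,0,0,0],[1,-1.9,-1.22,0,0,0,0],[1,-2.86,-1.84,0,0,0,0],[1,-3.8,-2.45,0,0,0,0],[1,-4.8,-3.1,0,0,0,0]]}}

```text
time: 1.35
ee_pos: [0.451, 0.2467, 0.231]
ee_rot: [0.146, 0.989, -0.0, -0.0]
wrist_force: [0.4, 0.2, -0.3]
finger_gap: 1.002
grasp_force: 0.0
```

Request:
{"name": "servo_tool", "arguments": {"rows": [[1,-0.48,-1.05,0,0,0,0],[1,-0.96,-2.1,0,0,0,0],[1,-1.44,-3.15,0,0,0,0],[1,-1.92,-4.2,0,0,0,0],[1,-2.4,-5.25,0,0,0,0]]}}

```text
time: 1.77
ee_pos: [0.47, 0.1035, 0.231]
ee_rot: [0.146, 0.989, -0.0, -0.0]
wrist_force: [0.7, -0.7, -0.6]
finger_gap: 1.003
grasp_force: 0.0
```

Request:
{"name": "servo_tool", "arguments": {"rows": [[1,-0.48,-1.05,0,0,0,0],[1,-0.96,-2.1,0,0,0,0],[1,-1.44,-3.15,0,0,0,0],[1,-1.92,-4.2,0,0,0,0],[1,-2.4,-5.25,0,0,0,0]]}}

```text
time: 2.18
ee_pos: [0.4895, -0.0394, 0.2311]
ee_rot: [0.146, 0.989, -0.0, -0.0]
wrist_force: [0.0, 0.0, 0.0]
finger_gap: 0.994
grasp_force: 0.0
```

Request:
{"name": "servo_tool", "arguments": {"rows": [[1,-0.48,-1.05,0,0,0,0],[1,-0.96,-2.1,0,0,0,0],[1,-1.44,-3.15,0,0,0,0],[1,-1.92,-4.2,0,0,0,0],[1,-2.4,-5.25,0,0,0,0]]}}

```text
time: 2.6
ee_pos: [0.5091, -0.1824, 0.231]
ee_rot: [0.146, 0.989, 0.0, -0.0]
wrist_force: [-0.2, -0.6, -0.0]
finger_gap: 1.0
grasp_force: 0.0
```

```bash
cat >> h.py <<'E'
def boxpts(c,yaw,a,b,z):
    k=np.array([[-a,-b],[a,-b],[a,b],[-a,b]])/2;t=np.radians(yaw);R=np.array([[np.cos(t),-np.sin(t)],[np.sin(t),np.cos(t)]])
    return np.c_[k@R.T+c,np.full(4,z)]
E
python3 - <<'E'
from h import *
from workcell import snapshot
d=snapshot("wrist");pickle.dump(d,open("wrist1.pkl","wb"));im=d["color"].copy()
for a,b,z in((.096,.072,.012),(.044,.016,.040)):
    P=proj(d,boxpts((.5084,-.1772),-18.2,a,b,z)); print(P.round(0).tolist())
    cv2.polylines(im,[P.round().astype(int)],True,(0,0,255),1)
cv2.imwrite("pics/w1.png",im[:,:,::-1])
E
```

```text
[[229.0, 116.0], [229.0, 198.0], [289.0, 200.0], [294.0, 118.0]]
[[254.0, 144.0], [253.0, 184.0], [267.0, 185.0], [269.0, 144.0]]
```

View pics/w1.png

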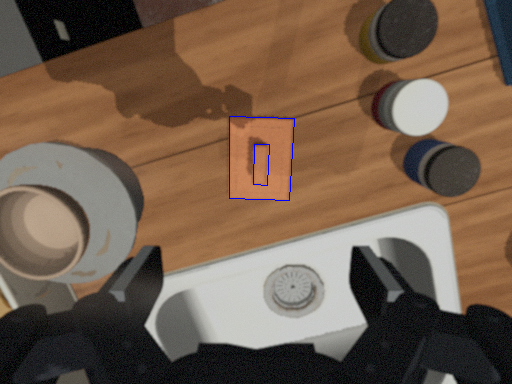

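The wrist view matches the model overlay: plate at (229..294, 117..200), bar at (261,165). I descend.

Request:
{"name": "servo_tool", "arguments": {"rows": [[1,0.09,0.19,1,0,0,0.024],[1,0.09,0.19,2,0,0,0.024],[1,0.09,0.19,3,0,0,0.024],[1,0.09,0.19,4,0,0,0.024],[1,0.09,0.19,5,0,0,0.024]]}}

```text
time: 3.07
ee_pos: [0.5083, -0.1756, 0.1051]
ee_rot: [0.158, 0.987, -0.0, -0.0]
wrist_force: [0.4, -0.4, 0.4]
finger_gap: 1.001
grasp_force: 0.0
```

Request:
{"name": "servo_tool", "arguments": {"rows": [[1,0,0,1,0,0,0],[1,0,0,2,0,0,0],[1,0,0,2.8,0,0,0],[1,0,0,3.3,0,0,0],[1,0,0,3.3,0,0,0]]}}

```text
time: 3.48
ee_pos: [0.5064, -0.1746, 0.021]
ee_rot: [0.158, 0.987, 0.001, -0.003]
wrist_force: [-0.1, -0.0, 0.2]
finger_gap: 1.001
grasp_force: 0.0
```

Request:
{"name": "servo_tool", "arguments": {"rows": [[1,0,0,0,0,0,0],[1,0,0,0,0,0,0]]}}

```text
time: 3.65
ee_pos: [0.5091, -0.176, 0.0244]
ee_rot: [0.158, 0.987, -0.0, 0.0]
wrist_force: [0.2, -0.2, -0.1]
finger_gap: 0.998
grasp_force: 0.0
```

Request:
{"name": "servo_tool", "arguments": {"rows": [[1,0,-0.04,0.17,0,0,0],[1,0,-0.04,0.32,0,0,0],[1,0,-0.04,0.32,0,0,0],[1,0,-0.04,0.32,0,0,0]]}}

```text
time: 3.98
ee_pos: [0.5083, -0.1768, 0.016]
ee_rot: [0.158, 0.987, -0.0, 0.0]
wrist_force: [-0.1, 0.4, 0.4]
finger_gap: 1.001
grasp_force: 0.0
```

Request:
{"name": "servo_tool", "arguments": {"rows": [[-0.2,0,0,0,0,0,0],[-0.5,0,0,0,0,0,0],[-1,0,0,0,0,0,0],[-1,0,0,0,0,0,0],[-1,0,0,0,0,0,0]], "newtons": 50}}

```text
time: 4.4
ee_pos: [0.5084, -0.1768, 0.0159]
ee_rot: [0.158, 0.987, -0.0, 0.0]
wrist_force: [-0.5, 0.2, 0.2]
finger_gap: 0.301
grasp_force: 0.0
```

Request:
{"name": "servo_tool", "arguments": {"rows": [[-1,0,0,0,0,0,0],[-1,0,0,0,0,0,0],[-1,0,0,0,0,0,0],[-1,0,0,0,0,0,0],[-1,0,0,0,0,0,0]]}}

```text
time: 4.82
ee_pos: [0.5085, -0.1769, 0.016]
ee_rot: [0.158, 0.987, -0.0, 0.0]
wrist_force: [-1.6, -0.4, 3.5]
finger_gap: 0.174
grasp_force: 50.1
```

Request:
{"name": "servo_tool", "arguments": {"rows": [[-1,0,0,-0.3,0,0,0],[-1,0,0,-0.9,0,0,0],[-1,0,0,-1.6,0,0,0],[-1,0,0,-2.3,0,0,0],[-1,0,0,-3,0,0,0]]}}

```text
time: 5.23
ee_pos: [0.5077, -0.1764, 0.0915]
ee_rot: [0.158, 0.987, 0.0, -0.001]
wrist_force: [-0.3, 0.3, -0.8]
finger_gap: 0.172
grasp_force: 49.4
```

Request:
{"name": "servo_tool", "arguments": {"rows": [[-1,0,0,-0.7,0,0,0],[-1,0,0,-1.4,0,0,0],[-1,0,0,-2.1,0,0,0],[-1,0,0,-2.7,0,0,0],[-1,0,0,-3,0,0,0]]}}

```text
time: 5.65
ee_pos: [0.5088, -0.177, 0.1678]
ee_rot: [0.158, 0.987, -0.0, 0.001]
wrist_force: [-0.1, -0.2, -1.3]
finger_gap: 0.176
grasp_force: 49.5
```

Request:
{"name": "servo_tool", "arguments": {"rows": [[-1,0,0,0,0,0,0],[-1,0,0,0,0,0,0]]}}

```text
time: 5.82
ee_pos: [0.5081, -0.1767, 0.1657]
ee_rot: [0.158, 0.987, -0.0, -0.0]
wrist_force: [-0.6, 0.4, -1.3]
finger_gap: 0.176
grasp_force: 49.5
```

```bash
python3 - <<'E'
from h import *
from workcell import snapshot,sense
s=sense();print(s["ee_pos"],s["wrist_force"],s["ft_torque"],s["grasp_force"])
c=s["ee_pos"][:2];z=s["ee_pos"][2]-.016
o=[]
for n in("scene","wrist"):
    d=snapshot(n);im=d["color"].copy()
    for a,b,zz in((.096,.072,.012),(.044,.016,.040),(.08,.056,0)):
        P=proj(d,boxpts(c,-18.2,a,b,z+zz));cv2.polylines(im,[P.round().astype(int)],True,(0,0,255),1)
    x,y=P.mean(0).astype(int);x=min(max(x-64,0),384);y=min(max(y-64,0),256)
    o.append(cv2.resize(im[y:y+128,x:x+128],None,fx=3,fy=3,interpolation=cv2.INTER_NEAREST))
cv2.imwrite("pics/l1.png",np.hstack(o)[:,:,::-1])
E
```

```text
[ 0.50810691 -0.1766894   0.16569948] [-0.57581746  0.3819963  -1.3222884 ] [0.04983811 0.03380164 0.02797408] 49.45736646652222
```

View pics/l1.png

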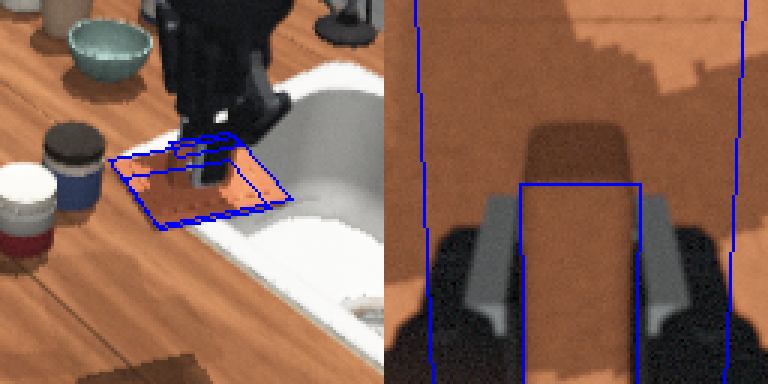

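In the scene view the lid is level, and the overlay fits. The bar-top edge in the wrist view lines up too, so there is no slip. I carry it over the jars at 0.15 m.

Request:
{"name": "servo_tool", "arguments": {"rows": [[-1,0.08,0.5,0,0,0,0],[-1,0.24,1.5,0,0,0,0],[-1,0.4,2.5,0,0,0,0],[-1,0.56,3.5,0,0,0,0],[-1,0.72,4.45,0,0,0,0]]}}

```text
time: 6.33
ee_pos: [0.5252, -0.0634, 0.1648]
ee_rot: [0.158, 0.987, 0.0, -0.001]
wrist_force: [0.4, -0.1, -0.7]
finger_gap: 0.172
grasp_force: 49.5
```

Request:
{"name": "servo_tool", "arguments": {"rows": [[-1,0.16,1,0,0,0,0],[-1,0.32,2,0,0,0,0],[-1,0.48,3,0,0,0,0],[-1,0.64,4,0,0,0,0],[-1,0.8,5,0,0,0,0]]}}

```text
time: 6.75
ee_pos: [0.5449, 0.0616, 0.1648]
ee_rot: [0.158, 0.987, -0.0, -0.001]
wrist_force: [0.4, 0.3, -1.5]
finger_gap: 0.176
grasp_force: 49.5
```

Request:
{"name": "servo_tool", "arguments": {"rows": [[-1,0.16,1,0,0,0,0],[-1,0.32,2,0,0,0,0],[-1,0.48,3,0,0,0,0],[-1,0.64,4,0,0,0,0],[-1,0.8,5,0,0,0,0]]}}

```text
time: 7.17
ee_pos: [0.5647, 0.1864, 0.1646]
ee_rot: [0.158, 0.987, -0.0, -0.001]
wrist_force: [0.4, -0.1, -1.7]
finger_gap: 0.178
grasp_force: 49.5
```

Request:
{"name": "servo_tool", "arguments": {"rows": [[-1,0.12,0.9,0,0,0,-0.06],[-1,0.24,1.7,0,0,0,-0.14],[-1,0.36,2.4,0,0,0,-0.22],[-1,0.48,3.0,0,0,0,-0.3],[-1,0.56,3.35,0,0,0,-0.37]]}}

```text
time: 7.58
ee_pos: [0.5775, 0.2709, 0.1644]
ee_rot: [-0.029, 1.0, 0.0, -0.001]
wrist_force: [-0.4, -1.1, -1.9]
finger_gap: 0.176
grasp_force: 49.5
```

Request:
{"name": "servo_tool", "arguments": {"rows": [[-1,0,0,0,0,0,-0.08],[-1,0,0,0,0,0,-0.16],[-1,0,0,0,0,0,-0.24],[-1,0,0,0,0,0,-0.31],[-1,0,0,0,0,0,-0.344]]}}

```text
time: 8.0
ee_pos: [0.5773, 0.269, 0.1643]
ee_rot: [-0.199, 0.98, -0.0, -0.001]
wrist_force: [-0.4, -0.2, -2.5]
finger_gap: 0.176
grasp_force: 49.5
```

Request:
{"name": "servo_tool", "arguments": {"rows": [[-1,0,0,0,0,0,0],[-1,0,0,0,0,0,0],[-1,0,0,0,0,0,0]]}}

```text
time: 8.25
ee_pos: [0.578, 0.2687, 0.1651]
ee_rot: [-0.197, 0.98, -0.0, -0.001]
wrist_force: [0.2, -0.1, -1.5]
finger_gap: 0.175
grasp_force: 49.5
```

```bash
cat > chk.py <<'E'
from h import *
from workcell import snapshot,sense
from scipy.spatial.transform import Rotation as Ro
import sys
s=sense();R=Ro.from_quat(s["ee_rot"]).as_matrix();p=s["ee_pos"]
yaw=np.degrees(np.arctan2(R[1,1],R[0,1]))-90
dl=np.array([.5786,.2689,.077])-p
print(p,"lid yaw",yaw,"err tool units",(R.T@dl/.025).round(3),"yaw err",22.7-yaw,"tilt",np.degrees(np.arccos(-R[2,2])),s["grasp_force"],s["wrist_force"])
o=[]
for n in("scene","top"):
    d=snapshot(n);pickle.dump(d,open(n+sys.argv[1]+".pkl","wb"));im=d["color"].copy()
    L=[boxpts(p[:2],yaw,a,b,p[2]-.016+z) for a,b,z in((.096,.072,.012),(.096,.072,.005))]+[boxpts((.5786,.2689),22.7,.096,.072,.05)]
    x,y=(proj(d,L[-1]).mean(0)).astype(int);x=min(max(x-48,0),416);y=min(max(y-64,0),284)
    c=im[y:y+100,x:x+96];c=cv2.resize(c,None,fx=4,fy=4,interpolation=cv2.INTER_NEAREST)
    for P,col in zip(L,((0,0,255),(0,0,255),(255,0,255))): cv2.polylines(c,[((proj(d,P)-(x,y)+.5)*4).round().astype(int)],True,col,1)
    o.append(c)
cv2.imwrite(f"pics/c{sys.argv[1]}.png",np.hstack(o)[:,:,::-1])
E
python3 chk.py 2
```

```text
[0.57795726 0.26873581 0.16509634] lid yaw 22.701097469242356 err tool units [-0.031 -0.004  3.524] yaw err -0.0010974692423566523 tilt 0.07663788459181793 49.4748455286026 [ 0.23939946 -0.09650935 -1.53323029]
```

View pics/c2.png

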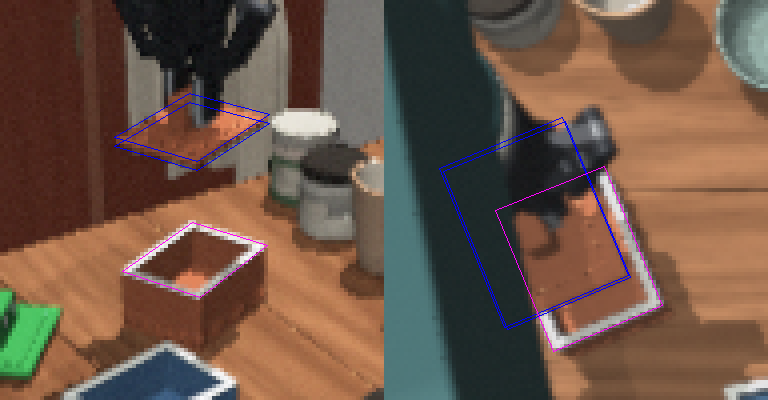

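The overlays agree: the lid hovers level (scene crop (190,130)) and the rim outline fits the magenta model in both views. I lower it slowly.

Request:
{"name": "servo_tool", "arguments": {"rows": [[-1,-0.03,0,0.4,0,0,0],[-1,-0.03,0,0.9,0,0,0],[-1,-0.03,0,1.4,0,0,0],[-1,-0.03,0,1.9,0,0,0],[-1,-0.03,0,2.2,0,0,0]]}}

```text
time: 8.77
ee_pos: [0.5781, 0.2684, 0.1084]
ee_rot: [-0.197, 0.98, -0.0, -0.001]
wrist_force: [-1.3, 0.0, -2.6]
finger_gap: 0.175
grasp_force: 49.5
```

Request:
{"name": "servo_tool", "arguments": {"rows": [[-1,0,0,0.25,0,0,0],[-1,0,0,0.5,0,0,0],[-1,0,0,0.7,0,0,0],[-1,0,0,0.85,0,0,0],[-1,0,0,0.95,0,0,0]]}}

```text
time: 9.18
ee_pos: [0.5793, 0.2688, 0.0867]
ee_rot: [-0.197, 0.98, -0.0, -0.0]
wrist_force: [-0.7, 0.3, -1.1]
finger_gap: 0.172
grasp_force: 49.5
```

Request:
{"name": "servo_tool", "arguments": {"rows": [[-1,0,0,0.1,0,0,0],[-1,0,0,0.2,0,0,0],[-1,0,0,0.3,0,0,0],[-1,0,0,0.3,0,0,0],[-1,0,0,0.3,0,0,0]]}}

```text
time: 9.6
ee_pos: [0.5792, 0.2688, 0.0795]
ee_rot: [-0.197, 0.98, -0.0, -0.0]
wrist_force: [-0.1, 1.1, -2.4]
finger_gap: 0.181
grasp_force: 49.5
```

```bash
python3 chk.py 3
```

```text
[0.57923529 0.26878609 0.07952254] lid yaw 22.7600049138741 err tool units [0.022 0.014 0.101] yaw err -0.06000491387409923 tilt 0.006572691731722176 49.461345076560974 [-0.08328571  1.0504671  -2.39911664]
```

View pics/c3.png

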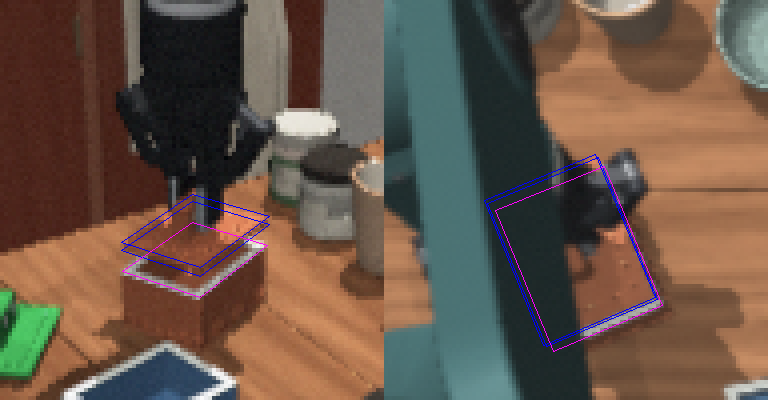

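The lid sits level and aligned about 13 mm above the rim (scene crop (195,235)), and its right edge is in line with the rim at top crop (660,300). I lower it 2 mm more, let it settle and hand in.

Request:
{"name": "servo_tool", "arguments": {"rows": [[-1,0.02,0.01,0.08,0,0,0],[-1,0.02,0.01,0.08,0,0,0],[-1,0.02,0.01,0.08,0,0,0],[-1,0.02,0.01,0.08,0,0,0],[-1,0.02,0.01,0.08,0,0,0]]}}

```text
time: 10.12
ee_pos: [0.5787, 0.2688, 0.0776]
ee_rot: [-0.197, 0.98, -0.0, 0.0]
wrist_force: [0.4, 0.6, -0.6]
finger_gap: 0.174
grasp_force: 49.5
```

Request:
{"name": "servo_tool", "arguments": {"rows": [[-1,0,0,0,0,0,0],[-1,0,0,0,0,0,0],[-1,0,0,0,0,0,0],[-1,0,0,0,0,0,0],[-1,0,0,0,0,0,0]]}}

```text
time: 10.53
ee_pos: [0.5787, 0.2688, 0.0775]
ee_rot: [-0.197, 0.98, -0.0, -0.0]
wrist_force: [-0.8, -0.4, -2.7]
finger_gap: 0.175
grasp_force: 49.5
```

```bash
python3 -c "
from workcell import *
s=sense();print(s['ee_pos'],abs(s['joint_velocities']).max(),s['grasp_force'],s['wrist_force'])
assert abs(s['ee_pos'][2]-.077)<.004
print(close_job())"
```

```text
[0.57869045 0.26881236 0.07753999] 0.0017911506947335667 49.460588693618774 [-0.82140983 -0.37719514 -2.67712316]
the job is handed in; nothing more can be done
None
```

I've handed the job in with the terracotta lid still gripped, level and lined up about 11–12 mm above the terracotta box's rim (worked out from the arm's position and the camera fit); no verdict came back.

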